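# Release the tube-rack clamp

## Robot

A 6-joint arm with a two-finger parallel gripper is mounted at the origin on the work surface. World frame = base frame: x ahead of the robot, y to its left, z up, the work surface at z = 0. Lengths are in m, angles in degrees, forces in N, time in s.
With the tool pointing down it reaches from about 0.4 to 0.825 m from the base axis. Payload 7 kg.
Tool frame: the origin (TCP) lies between the finger pads; the fingertips stand 14 mm ahead of it and the grasp point (between the pads) lies 5 mm behind it (r.tips_ahead is the distance from the TCP to the fingertips, in m); z points along the fingers, y is the direction in which the jaws open and shut (so a half turn about z gives the same grasp; the last joint's range is limited). The gripper opens to 88 mm and grips with 3 to 60 N. Pads are 19 mm wide; open, the fingers measure 130 mm over their backs; the gripper's body (78 mm by 193 mm) begins 47 mm behind the grasp point.
Start: joints at [89.903, 20.546, 0.682, 0, -70.136, -16.507], TCP at [0.193, 0.647, 0.241] pointing down, gripper open.
Joint ranges: [-176.03, 176.03], [-82.01, 121.73], [-58.28, 71.71], [-173.87, 95.51], [-174.79, -0.11], [-173.66, 173.66]. Speed limits (degrees/s): [136.94, 136.94, 172.46, 180, 180, 180].

## Interface

Orientations are given as [roll, pitch, yaw] about the fixed x, y, z axes, in that order (R = Rz(yaw) Ry(pitch) Rx(roll)).
In Python, from plant import r gives the robot as it stands.
- The arm moves only by the tool apply_moves, never from a script. Its arguments are lists of equal length, an entry for each row: "slide": the shift along the tool's x, y, z as a fraction of full scale, a list of three; "turn": the turn, a rotation vector about the tool's x, y, z as a fraction of full scale, a list of three; "jaw": the closure, from 0 (fully open) to 1 (shut). In form: {"slide": [[dx, dy, dz], ...], "turn": [[wx, wy, wz], ...], "jaw": [jaw, ...]}. A call has 1 to 8 rows; each row shifts and turns the commanded pose from where the row before left it, along the tool's axes as they then stand; what a row does not reach is not made up. Full scale, the value 1, is 0.1 m for a shift and 1.5 rad for a turn. A row lasts 1/10 s, in which the tool goes at most 50 mm and 8.59 degrees, less where a joint would pass 70% of its speed; a pose out of reach is approached as far as the arm can. A call with a number of a shift or a turn outside -1 to 1 is refused whole. A call with a gripper value outside its range is refused whole. The fingers move at their own pace and stop on an object; "newtons" is the grip in N (left out, the last holds). Time passes only in rows, so rows that do not move let the fingers close. It gives the time, the measured TCP pose, the force and the opening at its end, in the units of the state.
- r.get_state(): the state, without advancing time (a new reading comes with each control period).
- r.capture(name): name is "scene" or "top" or "wrist"; returns a dict with "pixels" (480x640x3 uint8, blue, green, red), "depth" (480x640 float32, m along the optical axis (not along the pixel's ray), 0 where there is no reading), "fx", "fy", "cx", "cy" (pixels), "rvec" (rotation vector, rad) and "tvec" (3), from world to camera coordinates, as OpenCV has them. Camera axes: x right, y down, z forward; pixel columns grow to the right and rows downward; lengths in m; the calibration is good to about 2 mm. The wrist camera is an equidistant fisheye: a pixel r from the principal point sees the ray r / f radians off the axis. A picture is of the moment at which its call begins.
- r.close_job(): hands the job in, once; it reports no verdict.
The state is a dict: "time_s": time; "joints": joint angles; "qd": joint speeds; "joint_torque": joint torques, N m; "tcp_pos": TCP position; "eef_rot": TCP orientation; "contact_force": force on the tool from outside, world axes, zero at the start; "moment": the same for the moment, N m; "gripper_width": finger opening in m.
Only numpy, scipy, OpenCV 4.12 (cv2) and the standard library are available. Lean on these libraries where they do the work, as an engineer would, in place of code of your own. Each camera call takes 0.05 s, during which the arm holds its last target.

## Task

The small tube rack is clamped in the bench holder. With the fingertips, press the release tab at the outer end of the sliding jaw down until it snaps and stays down, then push the jaw back along its bar, away from the rack, all the way to the end stop. Push it, do not grip it; leave the rack standing where it is, disturb nothing else on the bench, and finish clear of everything.

Things in the scene. Friction and masses are not known exactly. Their poses are not given: they have to be found in the camera images.
- holder: Fixed rack holder: base plate 320 x 185 x 12 mm. Origin at bench height, mid-length. x: along the bar, the way the jaw is pushed back; y across; z up. Toothed steel bar 24 mm wide at y = -60 mm, top at z = 35 mm. End stop at x = 127 to 145 mm, 70 mm high. The rack stands at y = 4 to 72 mm; over the bar nothing stands between jaw and -x end. All on the plate is under 80 mm high.
- push_spot (a point): Point on the jaw's pushing face (the face towards the rack), beside the rack and over the bar: 50 mm above the bench, at holder y = -45 mm, 49 mm from the rack's side. The face here is free from z = 35 to 70 mm. Push here along holder +x. It starts at holder x = -40 to +10 mm and is at x = 93 mm when the jaw stands against the end stop.
- release (a joint): Ratchet release, a hinged tab, radians. 0: engaged, tab slopes up outwards. Pressed, its outer end drops; past about 0.15 it snaps over and stays by itself at about 0.30, where the tab lies level. Takes about 5 N at its outer end, 8 N at its middle.
- tab_top (a point): Middle of the top of the release tab: ribbed steel tab, 40 mm wide (along the bar), 54 mm long, sticking out of the jaw's outer end (holder -y side); hinge line 30 mm from this point towards the jaw, 55 mm above the bench. The point is 66 mm above the bench at first, 58 when snapped down; the outer end sinks from 73 to 58 mm. The jaw (70 mm high) begins 30 mm from this point. It rides on the jaw.
- push_face: Sliding jaw, the plate on its side towards the rack. The jaw is an upright block 34 mm thick along holder x, 158 mm wide (holder y = -86 to 72 mm), z = 16 to 70 mm (77 at a ridge on its top); this origin is at bench height below the middle of its thickness. It starts touching the rack, locked by the ratchet; with the release down it slides with 3 N friction and stays where it is left.
- rear_face: The jaw's metal plate on the side towards the end stop, 158 mm wide, 4 mm thick; origin at bench height below the jaw's middle.
- rack: Loose tube rack 90 (along the bar) x 68 x 36 mm with capped microtubes, 50 mm high in all, on the plate between a fixed front stop and the jaw. Origin at the centre of its underside, 12 mm above the bench. Must stay where it is.
- small_tip_box: Bystander: closed pipette-tip box 80 x 55 x 45 mm standing on the bench beside the holder; origin at the centre of its underside.
- sample_jar: Bystander: small white jar, 40 mm across, 55 mm high, on the bench beside the holder; origin at the centre of its underside.
- marker: Bystander: marker pen 130 mm long, 13 mm thick, lying on the bench beside the holder, on the rack's side; origin at the centre of its underside.
- large_tip_box: Bystander: closed pipette-tip box 120 x 85 x 65 mm on the bench to the robot's right; origin at the centre of its underside.
- reagent_bottle: Bystander: screw-cap bottle 68 mm across, 125 mm high, on the bench to the robot's left; origin at the centre of its underside.
- pen_cup: Bystander: open cup 84 mm across and 85 mm high with pens up to 140 mm, on the bench to the robot's left; origin at the centre of its underside.

How it is judged (in metres and radians):
On the way, in this order (a step that is already met when the one before it is completed fails the run):
1. the release tab is pressed down and has snapped over (value of joint release above 0.22 rad), for 0.2 s.
2. the jaw is pushed back to its end stop (x of push_spot in the frame of holder above 0.088 m), for 0.2 s.
At the end, for the whole second after the job is handed in: The jaw is within 5 mm of its end stop, the release tab is still down (above 0.22 rad), and the rack stands upright, at rest, within 10 mm of where it was (x of push_spot in the frame of holder above 0.088 m and value of joint release above 0.22 rad and distance of rack from where it was at the start of the episode below 0.01 m and angle between rack's own z axis and vertical below 0.1 rad and linear speed of rack below 0.02 m/s); the robot touches nothing.
It fails at once if the rack is moved more than 15 mm, lifted or tipped (distance of rack from where it was at the start of the episode above 0.015 m or angle between rack's own z axis and vertical above 0.2 rad).
It fails at once if the jaw is gripped front and back instead of pushed (contact force between each of push_face, rear_face and the fingers above 2 N).
It fails at once if a bystander is moved more than 20 mm (distance of any of small_tip_box, sample_jar, marker, large_tip_box, reagent_bottle, pen_cup from where it was at the start of the episode above 0.02 m).
It also fails if it takes over 45 s, if anything falls off the work surface, if the arm or the gripper's body presses on something with over 40 N, if the wrist force passes 120 N, or if a joint passes its speed limit or range.

## Working session

There is one attempt and no reset: what is moved stays moved. The work goes in short steps, Python scripts to look and compute and a tool call to move; the robot and the scene stay as the last step left them, time stands still between calls to the robot, and variables do not carry over. Pictures are saved under pics/ and viewed, and the job is handed in when it is done.

Besides the shell and the picture viewer there is one more tool, called after ">>>" as a command line: name --argument value ..., lists and objects as JSON in quotes. apply_moves: Moves the arm, as the interface text tells. Shift numbers are shares of 0.1 m and turn numbers shares of 1.5 rad, none past 1 either way. Its arguments: {"type":"object","properties":{"slide":{"type":"array"},"turn":{"type":"array"},"jaw":{"type":"array"},"newtons":{"type":"number"}},"required":["slide","turn","jaw"]}

```bash
ls; mkdir -p pics
python3 - <<'E'
from plant import r
import cv2,pickle
print(r.get_state(), r.tips_ahead)
for n in("scene","top"):
    c=r.capture(n); cv2.imwrite(f"pics/{n}0.png",c["pixels"]); pickle.dump(c,open(f"{n}0.pkl","wb"))
    print(n,c["fx"],c["fy"],c["cx"],c["cy"],c["rvec"],c["tvec"])
E
```

```text
pics
{'time_s': 0.0, 'joints': array([ 8.99011437e+01,  2.05903074e+01,  6.35303582e-01, -1.79051068e-02,
       -7.01368228e+01, -1.65050349e+01]), 'qd': array([ 0.0027748 , -0.04037281,  0.04412276,  0.01829698,  0.0032922 ,
        0.04235845]), 'joint_torque': array([ 1.72301275e-04, -5.82718384e+01,  2.93053293e+01,  6.99734464e+00,
        6.72531605e-03, -1.66050236e-04]), 'tcp_pos': array([0.19280856, 0.64640296, 0.23965399]), 'eef_rot': array([ 1.79907175e+02, -9.95154289e-03, -1.66099803e+01]), 'contact_force': array([-0.2271986 , -0.46488593, -0.19258198]), 'moment': array([-0.02922477, -0.0115944 , -0.0364716 ]), 'gripper_width': 0.08779669788834159} 0.014
scene 562.1567811048205 562.1567811048205 327.37805852534876 242.13457960841694 [ 0.71166672  2.68920066 -0.97109025] [ 0.4752547  -0.17394938  1.5590375 ]
top 550.4271819246853 550.4271819246853 321.51187090249925 229.66842194988612 [ 2.17839226 -2.12456206  0.11148486] [-0.00231481  0.58174697  1.37912835]
```

View pics/scene0.png

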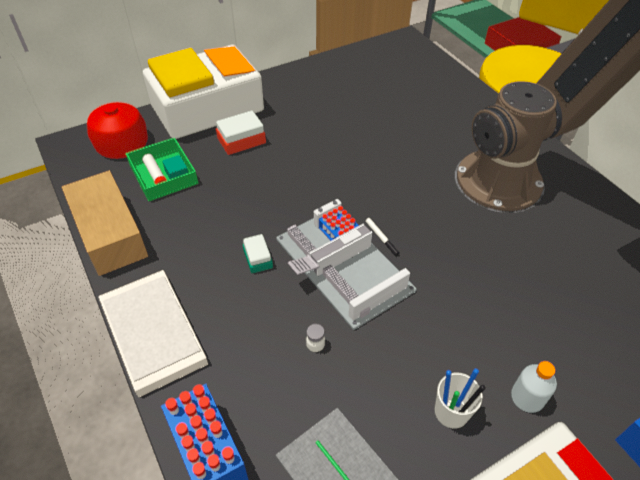

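View pics/top0.png

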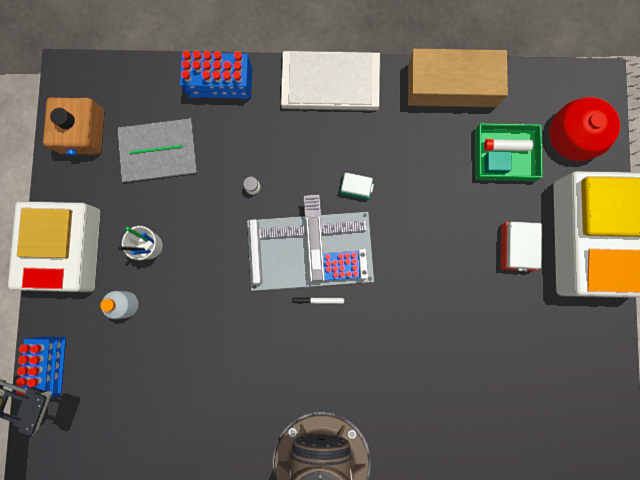

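The top view shows the holder in the middle: tab near (312,204), jaw near (315,248), end stop on the left (254,252), and rack on the right (342,266). The jar is at (252,186) and the small tip box at (356,186). Holder +x points to the image left, about world +y.

```bash
cat > h.py <<'E'
import numpy as np,cv2,pickle
def ray(c,u,v):
    R,_=cv2.Rodrigues(np.array(c["rvec"])); t=np.array(c["tvec"])
    d=R.T@np.array([(u-c["cx"])/c["fx"],(v-c["cy"])/c["fy"],1]); return -R.T@t,d
def plane(c,u,v,z):
    o,d=ray(c,u,v); return o+d*(z-o[2])/d[2]
def dep(c,u,v):
    o,d=ray(c,u,v); return o+d*float(c["depth"][int(round(v)),int(round(u))])
def proj(c,P):
    return cv2.projectPoints(np.array(P,float).reshape(-1,3),np.array(c["rvec"]),np.array(c["tvec"]),np.array([[c["fx"],0,c["cx"]],[0,c["fy"],c["cy"]],[0,0,1]]),None)[0].reshape(-1,2)
E
python3 - <<'E'
from h import *
c=pickle.load(open("top0.pkl","rb")); i=c["pixels"]
cv2.imwrite("pics/topc.png",cv2.resize(i[165:315,230:390],None,fx=5,fy=5,interpolation=cv2.INTER_CUBIC)[:600+150][:750])
cv2.imwrite("pics/topc.png",cv2.resize(i[180:300,235:385],None,fx=5,fy=5,interpolation=cv2.INTER_CUBIC))
s=pickle.load(open("scene0.pkl","rb"));cv2.imwrite("pics/scenec.png",cv2.resize(s["pixels"][195:335,265:425],None,fx=4,fy=4,interpolation=cv2.INTER_CUBIC))
for u,v in [(312,203),(312,196),(315,248),(254,252),(280,260),(342,266)]: print(u,v,dep(c,u,v).round(4))
E
```

```text
312 203 [0.6443 0.0373 0.0711]
312 196 [0.6622 0.0378 0.0712]
315 248 [0.5312 0.0267 0.067 ]
254 252 [0.5172 0.1788 0.0692]
280 260 [0.5024 0.1182 0.0138]
342 266 [ 0.4879 -0.0417  0.0669]
```

View pics/topc.png

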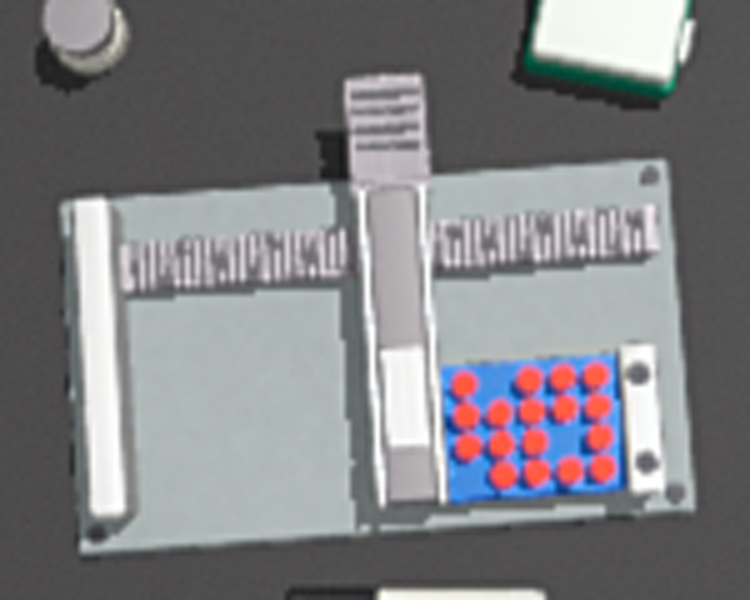

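View pics/scenec.png

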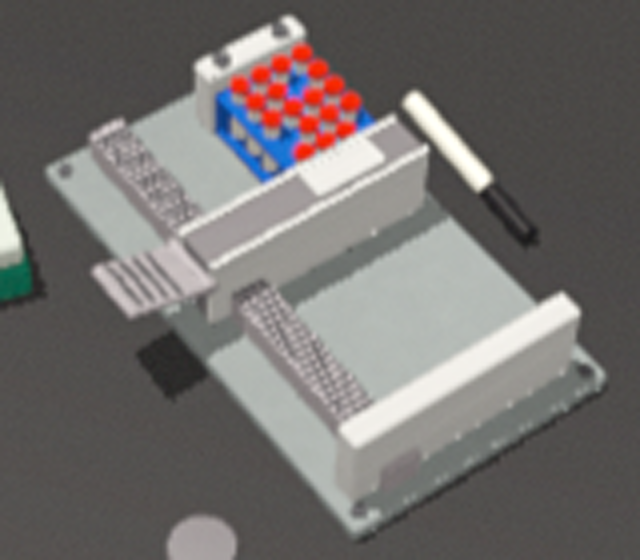

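```bash
cat > frame.py <<'E'
from h import *
c=pickle.load(open("top0.pkl","rb")); s=pickle.load(open("scene0.pkl","rb"))
P=[plane(c,235+a/5-.4,180+b/5-.4,.012) for a,b in [(60,203),(665,160),(695,510),(82,552)]]
O=sum(P)/4; ex=(P[0]+P[3]-P[1]-P[2]); ex/=np.linalg.norm(ex); ey=np.cross([0,0,1],ex); O[2]=0
def W(x,y,z): return O+ex*x+ey*y+np.array([0,0,z])
def H(p): d=np.array(p)-O; return np.array([d@ex,d@ey,d[2]])
E
python3 - <<'E'
from frame import *
print([p.round(4) for p in P],O,ex,np.degrees(np.arctan2(ex[1],ex[0])))
print([np.linalg.norm(P[i]-P[(i+1)%4]) for i in range(4)])
def pc(a,b,z): return plane(c,235+a/5-.4,180+b/5-.4,z)
# tab corners, outer z .073 ; inner .055+... jaw top edges
for n,a,b,z in [("tabo1",345,78,.073),("tabo2",425,75,.073),("tabi1",350,183,.060),("tabi2",430,180,.060),("jawL",363,190,.07),("jawR",428,185,.07),("jawBL",382,503,.07),("jawBR",445,500,.07),("stopin",108,200,.07),("stopinB",126,515,.07),("jar",80,22,.055)]:
    p=pc(a,b,z); print(n,p.round(4),H(p).round(4))
# scene check: tab corners
for n,a,b,z in [("tabo1",133,316,.073),("tabo2",95,270,.073),("jawL",212,265,.07),("jawBL",428,150,.07),("plateTL",360,535,.012),("plateTR",48,170,.012)]:
    p=plane(s,265+a/4-.4,195+b/4-.4,z); print("s",n,p.round(4),H(p).round(4))
# jaw height from depth
for yy in (-.075,-.05,-.02):
  for x in np.arange(-.07,.03,.006):
    q=W(x,yy,.07);u,v=proj(c,q)[0]; d=dep(c,u,v); print(yy,round(x,3),H(d).round(3),end='; ')
  print()
E
```

```text
[array([0.6047, 0.2097, 0.012 ]), array([ 0.6349, -0.1068,  0.012 ]), array([ 0.4528, -0.1251,  0.012 ]), array([0.4231, 0.1906, 0.012 ])] [0.52889073 0.04211612 0.        ] [-0.09440845  0.99553355  0.        ] 95.41727338644284
[np.float64(0.3179130564739452), np.float64(0.18305226681367356), np.float64(0.31712851954881527), np.float64(0.18251958359365805)]
tabo1 [0.6634 0.0589 0.073 ] [ 0.0041 -0.1355  0.073 ]
tabo2 [0.6659 0.0187 0.073 ] [-0.0363 -0.1342  0.073 ]
tabi1 [0.6119 0.0555 0.06  ] [ 0.0055 -0.0839  0.06  ]
tabi2 [0.6144 0.015  0.06  ] [-0.035  -0.0826  0.06  ]
jawL [0.6071 0.0484 0.07  ] [-0.0012 -0.0784  0.07  ]
jawR [0.6104 0.0158 0.07  ] [-0.0339 -0.0786  0.07  ]
jawBL [0.4507 0.0344 0.07  ] [-0.0003  0.0786  0.07  ]
jawBR [0.453  0.0032 0.07  ] [-0.0316  0.0793  0.07  ]
stopin [0.5989 0.1765 0.07  ] [ 0.1272 -0.0824  0.07  ]
stopinB [0.4415 0.1612 0.07  ] [0.1268 0.0757 0.07  ]
jar [0.6927 0.1967 0.055 ] [ 0.1384 -0.1777  0.055 ]
s tabo1 [0.6637 0.0645 0.073 ] [ 0.0096 -0.1363  0.073 ]
s tabo2 [0.6671 0.0256 0.073 ] [-0.0295 -0.1361  0.073 ]
s jawL [0.6067 0.0525 0
[... 1386 characters left out ...]
 0.035]; -0.05 0.02 [ 0.022 -0.055  0.032]; -0.05 0.026 [ 0.028 -0.054  0.035]; 
-0.02 -0.07 [-0.071 -0.026  0.012]; -0.02 -0.064 [-0.065 -0.026  0.011]; -0.02 -0.058 [-0.059 -0.026  0.013]; -0.02 -0.052 [-0.052 -0.026  0.013]; -0.02 -0.046 [-0.046 -0.026  0.008]; -0.02 -0.04 [-0.04  -0.027  0.006]; -0.02 -0.034 [-0.034 -0.026  0.007]; -0.02 -0.028 [-0.028 -0.02   0.072]; -0.02 -0.022 [-0.022 -0.02   0.072]; -0.02 -0.016 [-0.016 -0.02   0.072]; -0.02 -0.01 [-0.01  -0.02   0.071]; -0.02 -0.004 [-0.004 -0.02   0.074]; -0.02 0.002 [ 0.004 -0.026  0.012]; -0.02 0.008 [ 0.01  -0.026  0.008]; -0.02 0.014 [ 0.016 -0.026  0.012]; -0.02 0.02 [ 0.023 -0.026  0.013]; -0.02 0.026 [ 0.029 -0.026  0.01 ];
```

Frame check: the plate measures 318 x 183 mm (320 x 185 given). My y runs 7 mm ahead of holder y, since the jaw measures ±79 mm where it should be -86 to 72. The two cameras disagree by about 5 mm along the bar, so I'll average them. First I move over, closed and high up.

>>> apply_moves --slide '[[0.38, 0.28, 0], [0.38, 0.28, 0], [0.38, 0.28, 0], [0.38, 0.28, 0], [0.38, 0.28, 0], [0.38, 0.28, 0], [0.38, 0.28, 0], [0.38, 0.28, 0]]' --turn '[[0, 0, 0], [0, 0, 0], [0, 0, 0], [0, 0, 0], [0, 0, 0], [0, 0, 0], [0, 0, 0], [0, 0, 0]]' --jaw '[1, 1, 1, 1, 1, 1, 1, 1]' --newtons 20

```text
time_s: 0.9
tcp_pos: [0.4209, 0.3435, 0.2405]
eef_rot: [180.0, 0.0, -16.6]
contact_force: [0.1, 0.2, 0.6]
gripper_width: 0.0292
```

>>> apply_moves --slide '[[0.38, 0.28, 0], [0.38, 0.28, 0], [0.38, 0.28, 0], [0.38, 0.28, 0], [0.38, 0.28, 0], [0.38, 0.28, 0], [0.38, 0.28, 0], [0.38, 0.28, 0]]' --turn '[[0, 0, 0], [0, 0, 0], [0, 0, 0], [0, 0, 0], [0, 0, 0], [0, 0, 0], [0, 0, 0], [0, 0, 0]]' --jaw '[1, 1, 1, 1, 1, 1, 1, 1]'

```text
time_s: 1.7
tcp_pos: [0.6483, 0.042, 0.2402]
eef_rot: [180.0, 0.0, -16.6]
contact_force: [1.1, 1.6, 0.1]
gripper_width: 0.0005
```

>>> apply_moves --slide '[[0, 0, 0], [0, 0, 0], [0, 0, 0], [0, 0, 0], [0, 0, 0], [0, 0, 0], [0, 0, 0], [0, 0, 0]]' --turn '[[0, 0, 0.099], [0, 0, 0.099], [0, 0, 0.099], [0, 0, 0.099], [0, 0, 0.099], [0, 0, 0.099], [0, 0, 0.099], [0, 0, 0.098]]' --jaw '[1, 1, 1, 1, 1, 1, 1, 1]'

```text
time_s: 2.5
tcp_pos: [0.6473, 0.0437, 0.24]
eef_rot: [179.9, -0.0, -84.9]
contact_force: [-0.2, -0.4, 0.3]
gripper_width: 0.0008
```

>>> apply_moves --slide '[[0, 0, 0], [0, 0, 0]]' --turn '[[0, 0, 0], [0, 0, 0]]' --jaw '[1, 1]'

```text
time_s: 2.7
tcp_pos: [0.6474, 0.0438, 0.2402]
eef_rot: [180.0, -0.0, -84.3]
contact_force: [-0.4, -1.3, 0.3]
gripper_width: 0.0004
```

Run:
```python
from frame import *
from plant import r
w=r.capture("wrist"); cv2.imwrite("pics/w1.png",w["pixels"]); pickle.dump(w,open("w1.pkl","wb"))
st=r.get_state(); tcp=st["tcp_pos"]
print(tcp,H(tcp), w["fx"],w["cx"],w["cy"])
t=W(-.013,-.118,.15); print(t)
```

```text
[0.64741236 0.04379719 0.24030407] [-0.00951588 -0.11815097  0.24030407] 371.64829954431775 321.09348429182694 243.13330331978287
[0.647591   0.04031438 0.15      ]
```

View pics/w1.png

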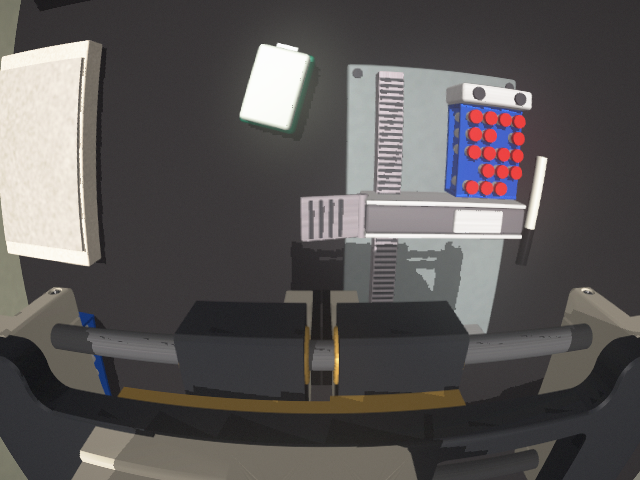

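The wrist view shows the tab at (301–365, 195–241), outer corners (301,197) and (304,241). The jaw top edges are at rows ~201 (rack side) and ~236 (stop side). I'll cross-check those with the fisheye model.

Run:
```python
from frame import *
w=pickle.load(open("w1.pkl","rb"))
def fr(u,v,z):
    a=np.array([(u-w["cx"])/w["fx"],(v-w["cy"])/w["fy"]]);th=np.linalg.norm(a)
    d=np.array([*(a/th*np.sin(th)),np.cos(th)]);R,_=cv2.Rodrigues(np.array(w["rvec"]));o=-R.T@np.array(w["tvec"]);d=R.T@d
    return o+d*(z-o[2])/d[2]
for n,u,v,z in [("tabo rack",301,197,.073),("tabo stop",304,241,.073),("jaw stop end",367,237,.07),("jaw rackside far",524,204,.07),("jaw rackside",400,202,.07),("plate TR",347,66,.012),("plate BR",516,80,.012),("jaw stop far",520,236,.07)]:
    p=fr(u,v,z);print(n,p.round(4),H(p).round(4))
```

```text
tabo rack [0.6653 0.0196 0.073 ] [-0.0353 -0.1337  0.073 ]
tabo stop [0.6594 0.0583 0.073 ] [ 0.0038 -0.1314  0.073 ]
jaw stop end [0.6043 0.05   0.07  ] [ 0.0008 -0.0759  0.07  ]
jaw rackside far [0.4557 0.0016 0.07  ] [-0.0334  0.0767  0.07  ]
jaw rackside [0.5795 0.0155 0.07  ] [-0.0313 -0.0479  0.07  ]
plate TR [ 0.6352 -0.1051  0.012 ] [-0.1566 -0.0919  0.012 ]
plate BR [ 0.4528 -0.1251  0.012 ] [-0.1593  0.0915  0.012 ]
jaw stop far [0.4522 0.0332 0.07  ] [-0.0016  0.0772  0.07  ]
```

The wrist view agrees with the top view, with the tab centre at x ≈ -15 mm in my frame. I shift 5 mm and descend to just above the tab.

>>> apply_moves --slide '[[0.055, 0, 0.35], [0, 0, 0.35], [0, 0, 0.35], [0, 0, 0.3], [0, 0, 0.05], [0, 0, 0], [0, 0, 0]]' --turn '[[0, 0, 0], [0, 0, 0], [0, 0, 0], [0, 0, 0], [0, 0, 0], [0, 0, 0], [0, 0, 0]]' --jaw '[1, 1, 1, 1, 1, 1, 1]'

```text
time_s: 3.45
tcp_pos: [0.6492, 0.0386, 0.1023]
eef_rot: [-179.9, 0.0, -84.5]
contact_force: [-0.1, 0.6, 0.5]
gripper_width: 0.0002
```

Run:
```python
from frame import *
from plant import r
w=r.capture("wrist"); cv2.imwrite("pics/w2.png",w["pixels"])
st=r.get_state();print(H(st["tcp_pos"]))
```

```text
[-0.01483352 -0.11959937  0.10267543]
```

View pics/w2.png

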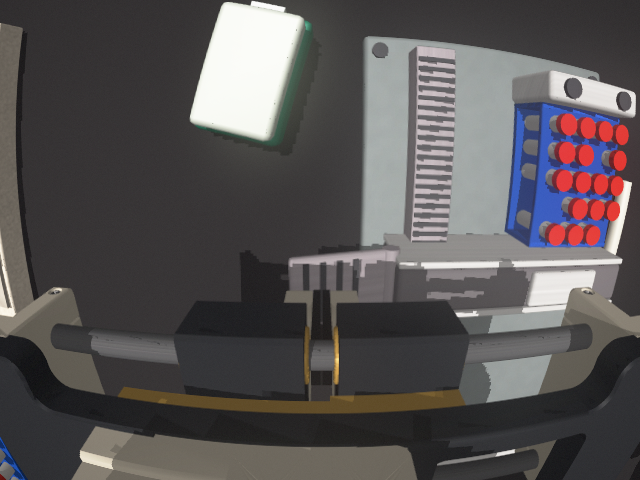

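The fingers (cols 286–357, row ~295) sit over the outer part of the tab (cols 290–398) and clear of the jaw. Pressing down in small steps.

>>> apply_moves --slide '[[0, 0, 0.08], [0, 0, 0.06], [0, 0, 0.03], [0, 0, 0.03], [0, 0, 0]]' --turn '[[0, 0, 0], [0, 0, 0], [0, 0, 0], [0, 0, 0], [0, 0, 0]]' --jaw '[1, 1, 1, 1, 1]'

```text
time_s: 4.0
tcp_pos: [0.648, 0.0383, 0.0803]
eef_rot: [180.0, -0.0, -84.6]
contact_force: [0.7, 0.5, 0.8]
gripper_width: 0.0001
```

>>> apply_moves --slide '[[0, 0, 0.03], [0, 0, 0]]' --turn '[[0, 0, 0], [0, 0, 0]]' --jaw '[1, 1]'

```text
time_s: 4.2
tcp_pos: [0.6472, 0.0381, 0.0768]
eef_rot: [179.9, -0.0, -84.6]
contact_force: [0.2, 0.1, 0.2]
gripper_width: 0.0006
```

>>> apply_moves --slide '[[0, 0, 0.03], [0, 0, 0]]' --turn '[[0, 0, 0], [0, 0, 0]]' --jaw '[1, 1]'

```text
time_s: 4.4
tcp_pos: [0.6474, 0.0382, 0.0738]
eef_rot: [179.9, -0.0, -84.6]
contact_force: [-0.1, -1.0, 0.2]
gripper_width: 0.0004
```

Run:
```python
from frame import *
from plant import r
s=r.capture("scene"); cv2.imwrite("pics/s3.png",cv2.resize(s["pixels"][195:335,245:425],None,fx=4,fy=4,interpolation=cv2.INTER_CUBIC))
```

```text
(no output)
```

View pics/s3.png

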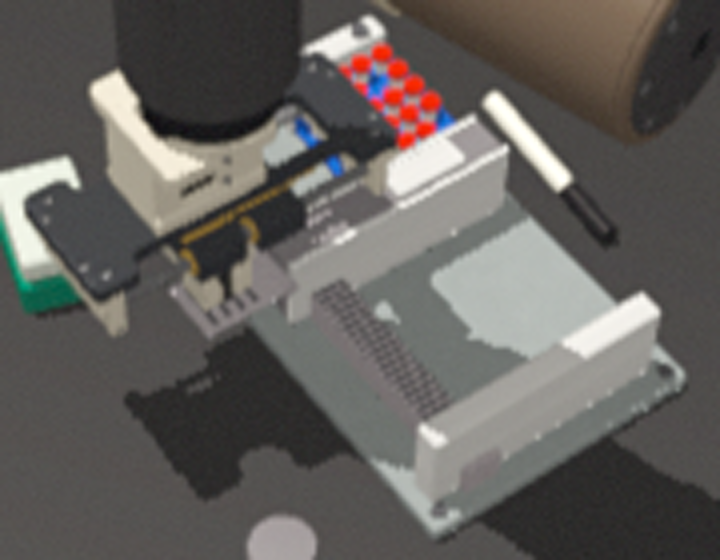

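The tab looks level: its outer corner is now at (210,338) in the crop, about 5 px lower in the image than before. I lift and verify.

>>> apply_moves --slide '[[0, 0, 0], [0, 0, -0.2], [0, 0, -0.4], [0, 0, -0.4], [0, 0, 0]]' --turn '[[0, 0, 0], [0, 0, 0], [0, 0, 0], [0, 0, 0], [0, 0, 0]]' --jaw '[1, 1, 1, 1, 1]'

```text
time_s: 4.95
tcp_pos: [0.6514, 0.0388, 0.1813]
eef_rot: [-179.4, 0.0, -84.5]
contact_force: [-0.1, -0.3, 0.5]
gripper_width: 0.0001
```

Run:
```python
from frame import *
from plant import r
s=r.capture("scene"); cv2.imwrite("pics/s4.png",cv2.resize(s["pixels"][195:335,245:425],None,fx=4,fy=4,interpolation=cv2.INTER_CUBIC))
w=r.capture("wrist"); cv2.imwrite("pics/w4.png",w["pixels"])
for z in (.073,.058): print(z,(proj(s,W(0.009,-.1358,z))-[245,195])*4)
print(H(r.get_state()["tcp_pos"]), H(W(0,0,0)))
t=W(-.05,-.045+.0072,.0);print(t)
```

```text
0.073 [[211.61042716 313.31182316]]
0.058 [[212.16924083 329.41215325]]
[-0.01486087 -0.11876782  0.17600249] [0. 0. 0.]
[ 0.57124232 -0.00409192  0.        ]
```

View pics/s4.png

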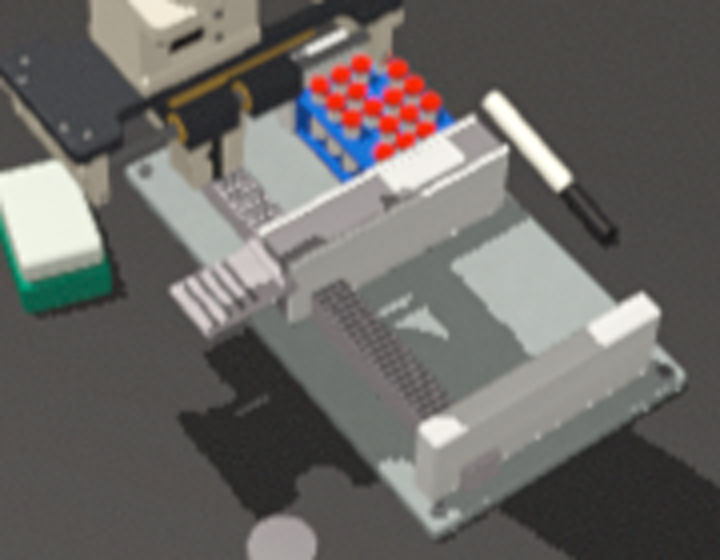

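View pics/w4.png

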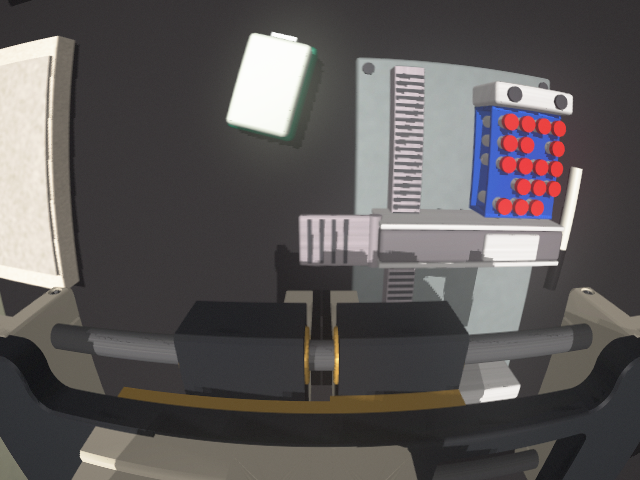

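The tab stays level after lifting: its corner is at (210,338), against (213,316) before. The rack hasn't moved. Now I go to the gap between rack side and jaw face, over the bar.

>>> apply_moves --slide '[[0.22, 0.26, 0], [0.22, 0.26, 0], [0, 0.26, 0], [0, 0, 0], [0, 0, 0]]' --turn '[[0, 0, 0], [0, 0, 0], [0, 0, 0], [0, 0, 0], [0, 0, 0]]' --jaw '[1, 1, 1, 1, 1]'

```text
time_s: 5.55
tcp_pos: [0.5741, -0.013, 0.1741]
eef_rot: [180.0, -0.0, -84.6]
contact_force: [0.7, -0.3, -0.5]
gripper_width: 0.0003
```

Run:
```python
from frame import *
from plant import r
w=r.capture("wrist"); cv2.imwrite("pics/w5.png",w["pixels"])
print(H(r.get_state()["tcp_pos"]))
```

```text
[-0.05896663 -0.04043676  0.1741012 ]
```

View pics/w5.png

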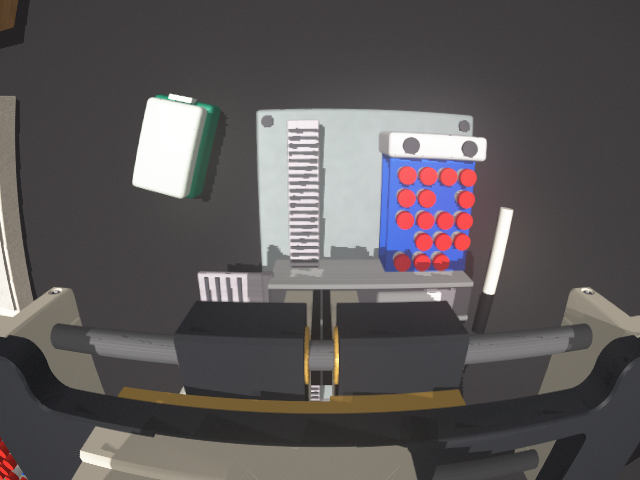

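>>> apply_moves --slide '[[0, 0, 0.35], [0, 0, 0.35], [0, 0, 0], [0, 0, 0]]' --turn '[[0, 0, 0], [0, 0, 0], [0, 0, 0], [0, 0, 0]]' --jaw '[1, 1, 1, 1]'

```text
time_s: 6.0
tcp_pos: [0.575, -0.0128, 0.1043]
eef_rot: [179.9, -0.1, -84.5]
contact_force: [0.7, -1.0, 1.4]
gripper_width: 0.0003
```

Run:
```python
from frame import *
from plant import r
w=r.capture("wrist"); cv2.imwrite("pics/w6.png",w["pixels"])
s=r.capture("scene"); cv2.imwrite("pics/s6.png",cv2.resize(s["pixels"][195:335,245:425],None,fx=4,fy=4,interpolation=cv2.INTER_CUBIC))
print(H(r.get_state()["tcp_pos"]))
```

```text
[-0.05884654 -0.04174535  0.10603079]
```

View pics/w6.png

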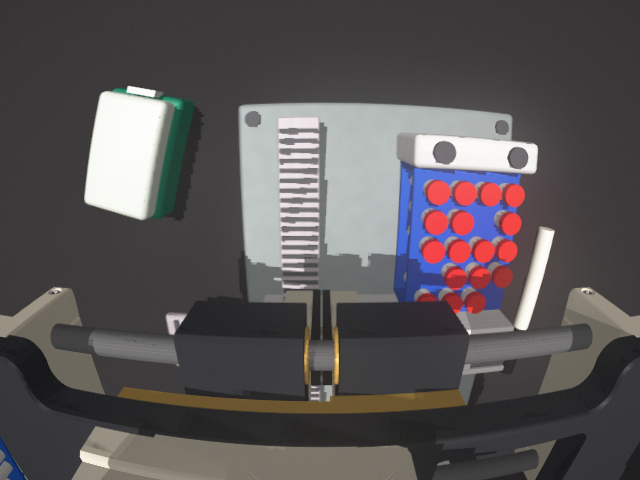

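View pics/s6.png

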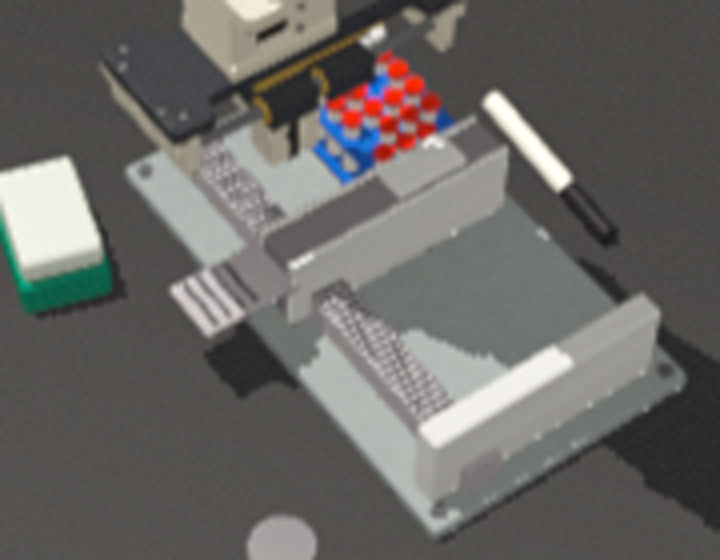

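The fingers hang above the bar side of the gap, behind the jaw and clear of the rack. Lowering tips to about 47 mm, 12 mm above the bar, then pushing.

>>> apply_moves --slide '[[0, 0, 0.2], [0, 0, 0.2], [0, 0, 0.04], [0, 0, 0], [0, 0, 0]]' --turn '[[0, 0, 0], [0, 0, 0], [0, 0, 0], [0, 0, 0], [0, 0, 0]]' --jaw '[1, 1, 1, 1, 1]'

```text
time_s: 6.6
tcp_pos: [0.5756, -0.0126, 0.0621]
eef_rot: [-179.9, 0.0, -84.6]
contact_force: [0.0, -0.1, 0.4]
gripper_width: 0.0005
```

>>> apply_moves --slide '[[-0.05, 0, 0], [-0.05, 0, 0], [-0.05, 0, 0], [-0.05, 0, 0], [-0.05, 0, 0], [-0.05, 0, 0], [-0.05, 0, 0], [-0.05, 0, 0]]' --turn '[[0, 0, 0], [0, 0, 0], [0, 0, 0], [0, 0, 0], [0, 0, 0], [0, 0, 0], [0, 0, 0], [0, 0, 0]]' --jaw '[1, 1, 1, 1, 1, 1, 1, 1]'

```text
time_s: 7.4
tcp_pos: [0.5709, 0.0273, 0.0607]
eef_rot: [-180.0, -0.0, -84.6]
contact_force: [0.9, -2.4, 1.8]
gripper_width: 0.0008
```

Run:
```python
from frame import *
from plant import r
s=r.capture("scene"); cv2.imwrite("pics/s7.png",cv2.resize(s["pixels"][195:335,245:425],None,fx=4,fy=4,interpolation=cv2.INTER_CUBIC))
t=r.get_state();print(H(t["tcp_pos"]),t["contact_force"])
```

```text
[-0.01806527 -0.04036064  0.06056955] [ 0.02636522  0.73571214 -0.25103743]
```

View pics/s7.png

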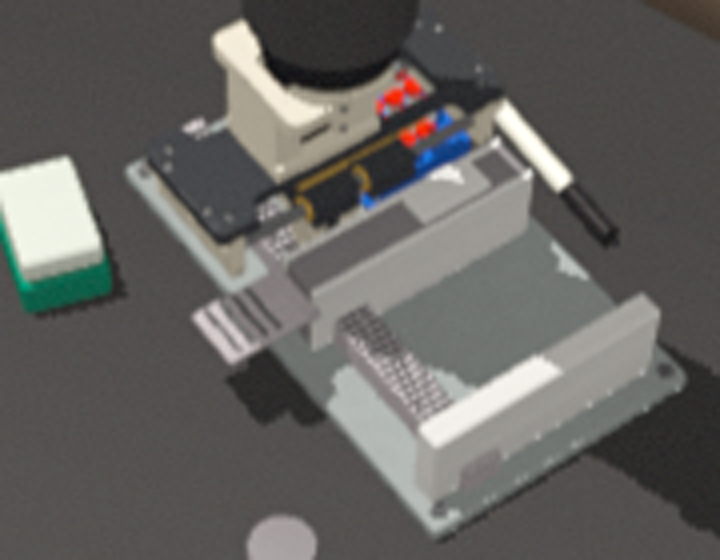

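The jaw slides under ~2–3 N and has moved about 24 mm. Continuing.

>>> apply_moves --slide '[[-0.05, 0, 0], [-0.06, 0, 0], [-0.06, 0, 0], [-0.06, 0, 0], [-0.06, 0, 0], [-0.06, 0, 0], [-0.06, 0, 0], [-0.06, 0, 0]]' --turn '[[0, 0, 0], [0, 0, 0], [0, 0, 0], [0, 0, 0], [0, 0, 0], [0, 0, 0], [0, 0, 0], [0, 0, 0]]' --jaw '[1, 1, 1, 1, 1, 1, 1, 1]'

```text
time_s: 8.25
tcp_pos: [0.5663, 0.0743, 0.0605]
eef_rot: [180.0, -0.0, -84.6]
contact_force: [1.6, -3.8, 0.6]
gripper_width: 0.0001
```

>>> apply_moves --slide '[[-0.06, 0, 0], [-0.06, 0, 0], [-0.06, 0, 0], [-0.06, 0, 0], [-0.05, 0, 0], [-0.05, 0, 0], [-0.05, 0, 0], [-0.02, 0, 0]]' --turn '[[0, 0, 0], [0, 0, 0], [0, 0, 0], [0, 0, 0], [0, 0, 0], [0, 0, 0], [0, 0, 0], [0, 0, 0]]' --jaw '[1, 1, 1, 1, 1, 1, 1, 1]'

```text
time_s: 9.05
tcp_pos: [0.5623, 0.115, 0.0605]
eef_rot: [180.0, 0.0, -84.6]
contact_force: [1.4, -2.3, -0.7]
gripper_width: 0.0006
```

>>> apply_moves --slide '[[-0.02, 0, 0], [-0.02, 0, 0], [-0.02, 0, 0], [0, 0, 0]]' --turn '[[0, 0, 0], [0, 0, 0], [0, 0, 0], [0, 0, 0]]' --jaw '[1, 1, 1, 1]'

```text
time_s: 9.45
tcp_pos: [0.5618, 0.1208, 0.0605]
eef_rot: [180.0, 0.0, -84.6]
contact_force: [0.9, -1.4, 0.0]
gripper_width: 0.0007
```

Run:
```python
from frame import *
from plant import r
s=r.capture("scene"); cv2.imwrite("pics/s8.png",cv2.resize(s["pixels"][195:335,245:425],None,fx=4,fy=4,interpolation=cv2.INTER_CUBIC))
t=r.get_state();print(H(t["tcp_pos"]),t["contact_force"])
```

```text
[ 0.07521031 -0.04017117  0.06049705] [ 0.3670564  -1.23454064  0.25746105]
```

View pics/s8.png

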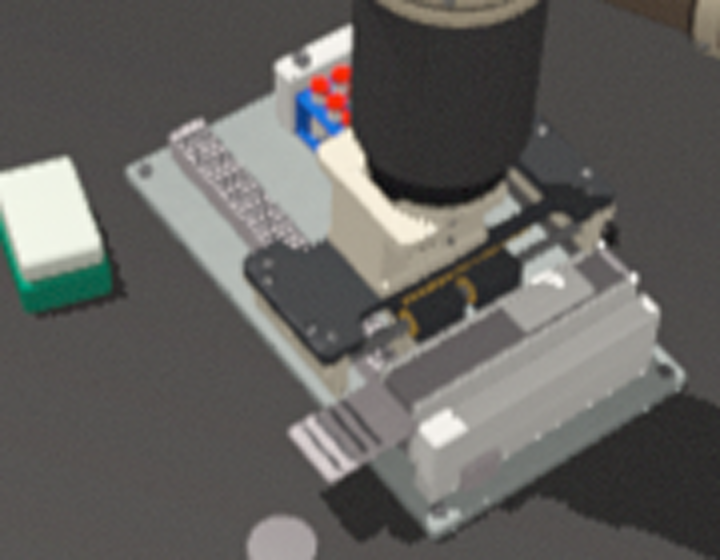

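The jaw is nearly at the stop. I continue in 2 mm steps until the force rises.

>>> apply_moves --slide '[[-0.02, 0, 0], [-0.02, 0, 0], [-0.02, 0, 0], [0, 0, 0]]' --turn '[[0, 0, 0], [0, 0, 0], [0, 0, 0], [0, 0, 0]]' --jaw '[1, 1, 1, 1]'

```text
time_s: 9.9
tcp_pos: [0.5612, 0.1268, 0.0605]
eef_rot: [180.0, 0.0, -84.6]
contact_force: [-0.3, -0.8, -0.8]
gripper_width: 0.0008
```

>>> apply_moves --slide '[[-0.02, 0, 0], [0, 0, 0]]' --turn '[[0, 0, 0], [0, 0, 0]]' --jaw '[1, 1]'

```text
time_s: 10.1
tcp_pos: [0.5611, 0.1284, 0.0605]
eef_rot: [180.0, -0.0, -84.6]
contact_force: [0.8, -4.0, -0.4]
gripper_width: 0.0003
```

>>> apply_moves --slide '[[-0.015, 0, 0], [0, 0, 0]]' --turn '[[0, 0, 0], [0, 0, 0]]' --jaw '[1, 1]'

```text
time_s: 10.3
tcp_pos: [0.561, 0.1286, 0.0605]
eef_rot: [180.0, -0.1, -84.6]
contact_force: [4.1, -10.7, -0.0]
gripper_width: 0.0005
```

>>> apply_moves --slide '[[-0.015, 0, 0], [0, 0, 0]]' --turn '[[0, 0, 0], [0, 0, 0]]' --jaw '[1, 1]'

```text
time_s: 10.5
tcp_pos: [0.561, 0.1286, 0.0606]
eef_rot: [179.9, -0.2, -84.6]
contact_force: [6.4, -18.2, 0.1]
gripper_width: 0.0003
```

Solid stop: TCP held at my x ≈ 83 mm (83.5 expected) with force at 19 N. Backing off, then up.

>>> apply_moves --slide '[[0.06, 0, 0], [0.2, 0, 0], [0, 0, -0.3], [0, 0, -0.4], [0, 0, -0.4], [0, 0, -0.4], [0, 0, -0.4], [0, 0, 0]]' --turn '[[0, 0, 0], [0, 0, 0], [0, 0, 0], [0, 0, 0], [0, 0, 0], [0, 0, 0], [0, 0, 0], [0, 0, 0]]' --jaw '[1, 1, 1, 1, 1, 1, 1, 1]'

```text
time_s: 11.3
tcp_pos: [0.5661, 0.1071, 0.2571]
eef_rot: [-179.4, 0.2, -84.5]
contact_force: [1.6, -0.9, 0.4]
gripper_width: 0.0007
```

>>> apply_moves --slide '[[-0.35, 0.2, 0], [-0.35, 0.2, 0], [-0.4, 0, 0], [-0.4, 0, 0], [-0.4, 0, 0], [-0.4, 0, 0], [0, 0, 0], [0, 0, 0]]' --turn '[[0, 0, 0], [0, 0, 0], [0, 0, 0], [0, 0, 0], [0, 0, 0], [0, 0, 0], [0, 0, 0], [0, 0, 0]]' --jaw '[1, 1, 1, 1, 1, 1, 1, 1]'

```text
time_s: 12.1
tcp_pos: [0.5011, 0.3321, 0.2499]
eef_rot: [180.0, 0.0, -84.5]
contact_force: [-0.1, -0.3, -0.3]
gripper_width: 0.0003
```

Run:
```python
from frame import *
from plant import r
s=r.capture("scene"); cv2.imwrite("pics/s9.png",cv2.resize(s["pixels"][195:335,245:425],None,fx=4,fy=4,interpolation=cv2.INTER_CUBIC))
t=r.capture("top"); cv2.imwrite("pics/t9.png",cv2.resize(t["pixels"][180:300,235:385],None,fx=5,fy=5,interpolation=cv2.INTER_CUBIC))
st=r.get_state();print(H(st["tcp_pos"]),st["contact_force"])
```

```text
[ 2.89769387e-01 -6.05053373e-06  2.50390896e-01] [-0.33888407 -1.24004171  0.23008619]
```

View pics/s9.png

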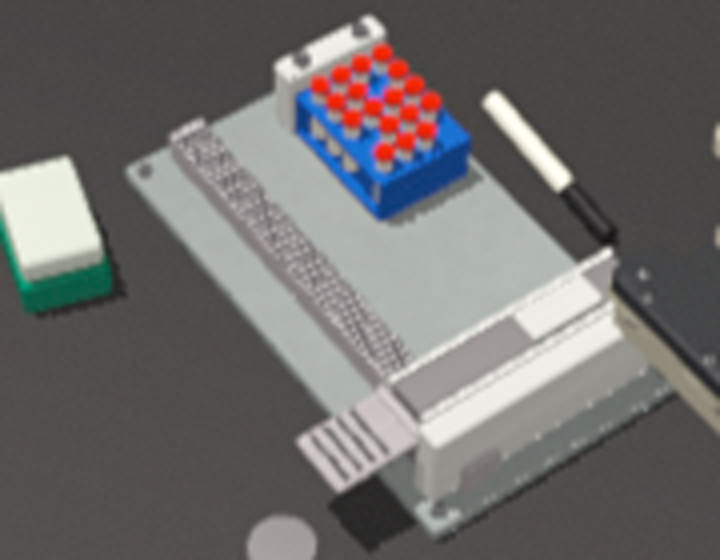

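View pics/t9.png

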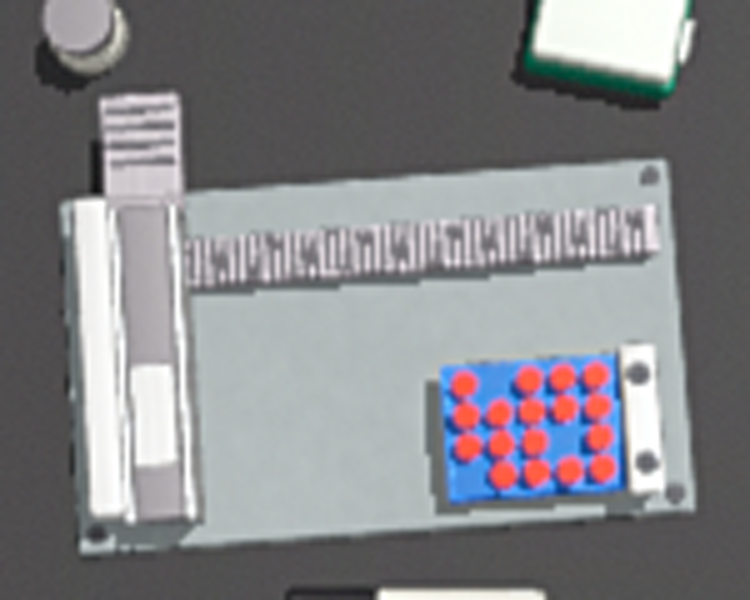

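The jaw is against the end stop (top-view crop cols ~108–115), and the tab is level. The rack is at the same pixels as at the start (445–620, 355–500), and the jar, tip box and marker are unmoved. The arm is clear at z = 0.25, so I hand in.

```bash
python3 -c "
from plant import r
print(r.close_job())"
```

```text
the job is handed in; nothing more can be done
None
```

I pressed the release tab down with the closed fingertips and pushed the jaw along its bar to the end stop. I then backed off, lifted clear and handed the job in at about 12 s; no verdict was reported.

**Last checks:**
- **Tab:** it stayed level after I lifted off it, and was still level at the end.
- **Jaw:** it stopped hard. The TCP stayed at about 83 mm along the bar while the push force rose to about 19 N, and the final pictures show no gap to the stop.
- **Rack and bystanders:** the rack, jar, small tip box and marker are at the same pixels as at the start. I did not re-measure the large tip box, bottle and pen cup, but the arm passed well above any of them.
- **Arm:** it finished in free space at z = 0.25 m with about zero contact force.

**Disagreements:** the scene camera read about 5 mm off the top camera along the bar. The wrist camera agreed with the top one, so I used those two. The state showed no clear force when the tab snapped, so the evidence for the snap is from the pictures only.

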